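# Clamp a profile offcut in the quick-release vise

### The job

An offcut of slotted aluminium profile lies against the fixed jaw of the large quick-release vise, the one with a rubber-topped release lever. Hold that lever down while you slide the moving jaw up against the offcut and let the lever spring back up; then push the long end of the screw's bar well down, as far as it readily goes, so that the offcut is gripped tight, and take your hand away.

Things in the scene. Friction and masses are not known exactly. Their poses are not given: they have to be found in the camera images.
- vise: Large grey quick-release vise bolted down: dark bed 120 x 340 x 30 mm. Origin on the bench (z = 0). Axes: z up; y along the slide, towards the fixed jaw; -x is the side where paddle and long bar end stick out, roughly towards the robot. Fixed jaw's face at y = +75 mm, top 95 mm above the bench. Moving jaw: 100 mm wide, 45 mm thick, 99 mm high, 119 mm with the lever on it, middle at y = 30 mm minus joint jaw.
- work: The offcut of slotted aluminium profile, 120 x 40 x 40 mm, 0.28 kg, lying loose on the vise bed across the jaws, within 2 mm of the fixed jaw. Origin: centre of its underside (30 mm above the bench); x along its length, z up.
- jaw_plate: Steel face plate of the moving jaw, 100 wide x 12 x 58 mm, the part that meets the work. Origin: in its face, at the middle of its width, at bench height; axes as the vise. It is spring-backed: it yields up to 13 mm, 2.2 N per mm.
- jaw (a joint): Opening between the jaw faces in m (screw not advanced); the moving jaw touches the 40 mm work at 0.040 to 0.042. Starts at about 0.085 to 0.125. While the release lever is up its teeth sit in a rack of 4 mm pitch and lock the jaw (40 N or more); with the lever down it slides with 1 to 2 N. On letting the lever up the jaw may shift 2 mm to the nearest tooth.
- release (a joint): Release lever angle in rad: 0 (within 0.03) up, jaw locked; up to 0.17 when pressed; it springs back. Hinged along the vise's y, 100 mm from the paddle, so 0.01 rad is 1 mm at the paddle. Pressing the paddle takes 5 N at first, 8 N at the stop, 17 mm down; the jaw is free from about 10 mm down.
- screw (a joint): Angle of the screw's bar in rad: 0 with its long end up (37 degrees above level), 1.1 at the stop with it fully down (26 degrees below level). Pushing the long end down advances the jaw plate by 6.8 mm per rad. It stays where it is left; pushing takes about 5 to 9 N at the point bar.
- paddle (a point): Centre of the top of the lever's rubber-topped paddle, 60 mm (vise y) by 40 mm (x), 119 mm above the bench when up, 85 mm to the -x side of the vise's centre line; travels with the moving jaw. Pressed from above with closed fingertips, the rubber drags along and takes the jaw with it; once the jaw has met the work the fingertips slip along it.
- bar (a point): Point in the bar's long end, 75 mm from the screw axis (along vise y, 85 mm above the bench, on the centre line). Rod 12 mm thick, 19 mm ball 25 mm further out. The bar swings 76 mm to the -y side of the moving jaw's middle and travels with it. Push straight down with closed fingertips 60 to 65 mm to the -x side of the axis: there the rod's top goes from 140 to 62 mm above the bench.
Things that resemble listed ones, but are neither listed nor needed, are in the scene too. Leave any purple or turquoise look-alike of the work alone.

How it is judged:
By the outcome, as a careful person would: the job done as asked, in the order asked, and still so for the second after the job is handed in, with the robot touching nothing.
It also fails if it takes over 38 s, if anything falls off the work surface, if the arm or the gripper's body presses on something with over 40 N, if the wrist force passes 120 N, or if a joint passes its speed limit or range.

### The arm

A 6-joint arm with a two-finger parallel gripper is mounted at the origin on the work surface. World frame = base frame: x ahead of the robot, y to its left, z up, the work surface at z = 0. Lengths are in m, angles in degrees, forces in N, time in s.
With the tool pointing down it reaches from about 0.3 to 0.75 m from the base axis. Payload 8.5 kg.
Tool frame: the origin (TCP) lies at the very end of the fingers, on their centre line; the grasp point (between the pads) lies 19 mm behind it (env.grasp_offset is the distance from the TCP to the grasp point, in m); y points along the fingers, z is the direction in which the jaws open and shut, and the axes are right-handed (so a half turn about y gives the same grasp; the last joint's range is limited). The gripper opens to 85 mm and grips with 20 to 120 N. Pads are 22 mm wide; open, the fingers measure 114 mm over their backs; the gripper's body (76 mm by 85 mm) begins 54 mm behind the grasp point. The pads swing forward as they close: fully open they stand 13 mm farther back than shut.
Start: joints at [-12.336, 21.807, 74.336, -0, 83.858, -12.336], TCP at [0.55, 0, 0.231] pointing down, gripper open.
Joint ranges: [-178.18, 178.18], [-50.72, 133.34], [12.68, 142.11], [-81.47, 261.47], [9.98, 163.14], [-165.26, 165.26]. Speed limits (degrees/s): [136.94, 136.94, 180, 180, 180, 180].

### API

Orientations are given as a 3x3 rotation matrix whose columns are the frame's x, y, z axes.
In Python, from rig import env gives the robot as it stands. The module is installed in compiled form; this text tells all that it offers.
- The arm moves only by the shell command python3 -m pendant 'ROWS' [FORCE]. ROWS is JSON, a list of rows, each a list of 3 entries, a list of its own where there are three numbers: the shift along the world's x, y, z as a fraction of full scale, then the turn about the world's z as a fraction of full scale, then the opening, from 0 (shut) to 1 (fully open). A call has 1 to 12 rows; each row shifts and turns the commanded pose from where the row before left it; what a row does not reach is not made up. Full scale, the value 1, is 30 mm for a shift and 5 degrees for a turn. A row lasts 1/12 s, in which the tool goes at most 41.7 mm and 7.16 degrees, less where a joint would pass 70% of its speed; a pose out of reach is approached as far as the arm can. A call with a number of a shift or a turn outside -1 to 1 is refused whole. A call with a gripper value outside its range is refused whole. The fingers move at their own pace and stop on an object; FORCE is the grip in N (left out, the last holds). Time passes only in rows, so rows that do not move let the fingers close. It gives the time, the measured TCP pose, the force and the opening at its end, in the units of the state.
- env.observe(): the state, without advancing time (a new reading comes with each control period).
- env.get_image(name): name is "scene" or "side" or "wrist"; returns (picture, depth): 480x640x3 uint8, red, green, blue; 480x640 float32, m along the optical axis (not along the pixel's ray), 0 where there is no reading.
- env.camera_model(name): a dict with "camera_matrix" (3x3 intrinsics, pixels), "R" (3x3) and "t" (3): a world point X has camera coordinates R X + t; the wrist camera has in their place "tool_from_camera" (4x4, takes a point from camera to tool coordinates, whose origin is the TCP and whose axes are the tool frame's). Camera axes: x right, y down, z forward; pixel columns grow to the right and rows downward; lengths in m; the calibration is good to about 2 mm. A picture is of the moment at which its call begins: read the wrist's pose just before it. camera_model takes no time and is no camera call.
- env.close_job(): hands the job in, once; it reports no verdict.
The state is a dict: "time_s": time; "q": joint angles; "qvel": joint speeds; "joint_efforts": joint torques, N m; "position": TCP position; "tool_rot": TCP orientation; "ft_force": force on the tool from outside, world axes, zero at the start; "wrist_torque": the same for the moment, N m; "grip_width": finger opening in m.
Only numpy, scipy, OpenCV 4.12 (cv2) and the standard library are available. Lean on these libraries where they do the work, as an engineer would, in place of code of your own. Each camera call takes 0.05 s, during which the arm holds its last target.

## Working session

There is one attempt and no reset: what is moved stays moved. The work goes in short steps, Python scripts to look and compute and a shell command to move; the robot and the scene stay as the last step left them, time stands still between calls to the robot, and variables do not carry over. Pictures are saved under pics/ and viewed, and the job is handed in when it is done.

```bash
mkdir -p pics
python3 - <<'E'
from rig import env
import cv2,numpy as np,json
s=env.observe();print(s)
for n in("scene","side"):
    im,d=env.get_image(n);cv2.imwrite(f"pics/{n}0.png",im[:,:,::-1]);np.save(f"{n}0.npy",d)
    print(n,env.camera_model(n))
E
```

```text
{'time_s': 0.0, 'q': array([-1.23356355e+01,  2.18405002e+01,  7.43850855e+01, -2.97578206e-04,
        8.38585154e+01, -1.23374112e+01]), 'qvel': array([-0.05931095,  0.02330026,  0.02796848, -0.03740972, -0.08586627,
       -0.11638722]), 'joint_efforts': array([-1.00240642e-03, -4.48466885e+01, -2.31285810e+01, -2.87182611e-04,
        4.73836102e-03,  1.77242771e-05]), 'position': array([5.49702156e-01, 6.28380382e-05, 2.30714422e-01]), 'tool_rot': array([[ 3.13296133e-05, -1.43505493e-03,  9.99998970e-01],
       [-9.99999952e-01,  3.08541727e-04,  3.17724188e-05],
       [-3.08587004e-04, -9.99998923e-01, -1.43504520e-03]]), 'ft_force': array([-0.98680107, -0.08449325, -0.17694786]), 'wrist_torque': array([-0.01827154, -0.01485519,  0.00675411]), 'grip_width': 0.08542284992784044}
scene {'camera_matrix': array([[523.55850239,   0.        , 319.4836586 ],
       [  0.        , 523.55850239, 240.94824572],
       [  0.        ,   0.        ,   1.        ]]), 'R': array([[-0.87655683,  0.4810463 , -0.01557536],
       [ 0.35898396,  0.63189562, -0.68690497],
       [-0.32059109, -0.60770255, -0.72658032]]), 't': array([ 0.4927007 , -0.20270164,  1.14721012])}
side {'camera_matrix': array([[460.22537691,   0.        , 325.04329   ],
       [  0.        , 460.22537691, 238.10118689],
       [  0.        ,   0.        ,   1.        ]]), 'R': array([[-0.97951603, -0.20009578,  0.02258384],
       [-0.12808013,  0.53255392, -0.83664915],
       [ 0.15538285, -0.82240379, -0.5472734 ]]), 't': array([0.60600361, 0.09902422, 0.9633907 ])}
```

View pics/scene0.png

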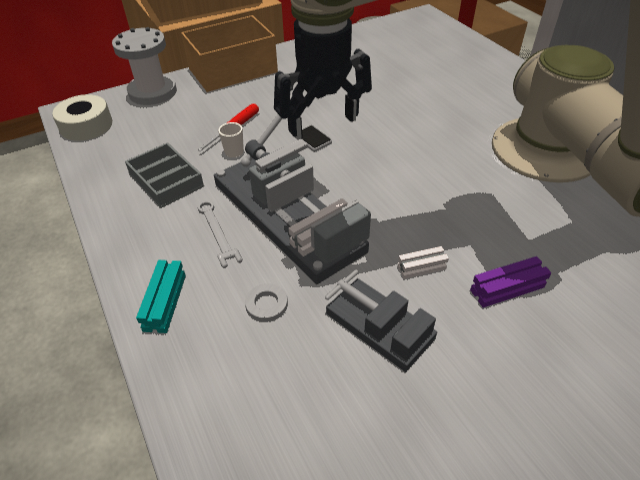

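View pics/side0.png

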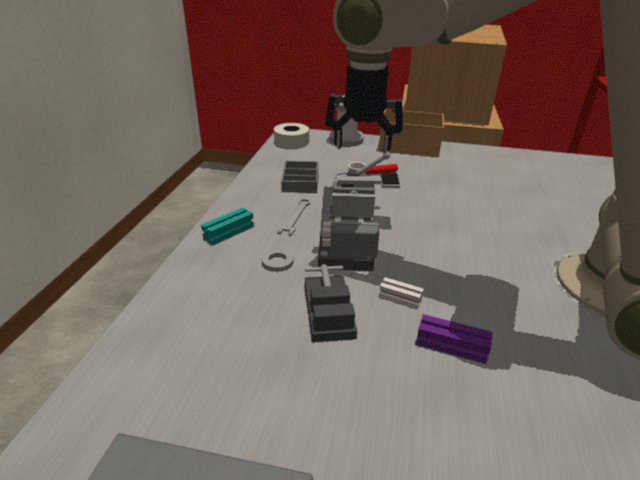

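Scene view: the large vise runs from (220,175) to (365,260). Its fixed jaw is at about (340,230), the offcut at (318,222), the moving jaw at (283,182) and the dark paddle at (315,138). The bar runs from (254,150) up to about (282,118). The small vise at (380,325) has no rubber lever. The pale piece at (423,262) and the purple and turquoise profiles are look-alikes. I'll confirm with a crop and a height map.

```bash
cat > h.py <<'E'
import numpy as np,cv2
from rig import env
def cloud(n,d,cm=None):
    cm=cm or env.camera_model(n);K=cm["camera_matrix"]
    v,u=np.mgrid[0:480,0:640]
    P=np.stack([(u-K[0,2])/K[0,0]*d,(v-K[1,2])/K[1,1]*d,d],-1)
    return (P-cm["t"])@cm["R"]
E
python3 - <<'E'
from h import *
im=cv2.imread("pics/scene0.png");d=np.load("scene0.npy")
c=cv2.resize(im[100:290,190:390],None,fx=3,fy=3,interpolation=cv2.INTER_CUBIC);cv2.imwrite("pics/crop0.png",c)
P=cloud("scene",d)
for n,(u,v) in dict(paddle=(315,138),bed=(330,262),fixtop=(345,222),work=(318,218),mjtop=(280,165),mjface=(290,188),bar=(268,135)).items(): print(n,P[v,u].round(3))
# topdown map
W=P[d>0];C=im[d>0]
m=(W[:,0]>.3)&(W[:,0]<.8)&(W[:,1]>-.3)&(W[:,1]<.3)&(W[:,2]<.2)
W=W[m];C=C[m];o=np.argsort(W[:,2]);W=W[o];C=C[o]
t=np.zeros((600,600,3),np.uint8)
for w,c in zip(W,C):
    r=int((.8-w[0])*1000)+0;k=int((.3-w[1])*1000)
    hue=int(np.clip(w[2]/.15,0,1)*150)
    cv2.circle(t,(k,r),1,tuple(int(x) for x in cv2.applyColorMap(np.uint8([[hue*1.7]]),cv2.COLORMAP_JET)[0,0]),-1)
cv2.imwrite("pics/top0.png",t)
E
```

```text
paddle [ 0.496 -0.134  0.122]
bed [0.585 0.08  0.032]
fixtop [0.548 0.064 0.096]
work [0.569 0.01  0.069]
mjtop [ 0.578 -0.118  0.101]
mjface [ 0.574 -0.089  0.066]
bar [ 0.561 -0.206  0.107]
```

View pics/crop0.png

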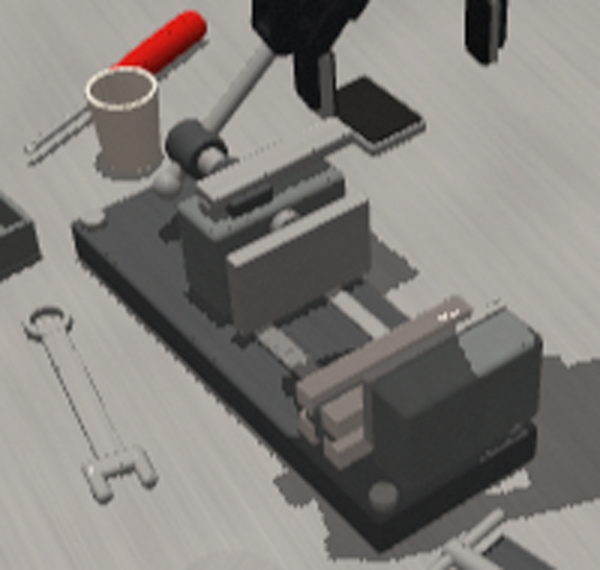

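View pics/top0.png

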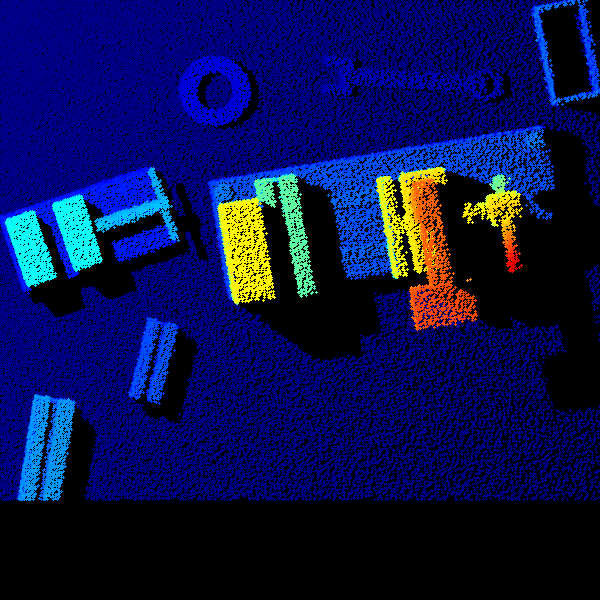

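The crop confirms it. The large vise has the dark-topped paddle on its moving jaw at (375,110) in the crop, and the grey profile lies against its fixed jaw at (390,360). Next I'll fit the vise pose.

Run:
```python
from h import *
d=np.load("scene0.npy");P=cloud("scene",d);W=P[d>0]
m=(W[:,0]>.4)&(W[:,0]<.75)&(W[:,1]>-.33)&(W[:,1]<.13)
W=W[m]
# bed + all above, far edge (max x)
b=W[(W[:,2]>.026)&(W[:,2]<.038)&(W[:,0]>.55)&(W[:,0]<.70)&(W[:,1]>-.25)&(W[:,1]<.085)]
ys=np.arange(-.23,.07,.006);e=[]
for y in ys:
    s=b[(abs(b[:,1]-y)<.003)]
    if len(s)>5:e.append((y,np.percentile(s[:,0],99)))
e=np.array(e)
for _ in range(5):
    p=np.polyfit(e[:,0],e[:,1],1);r=e[:,1]-np.polyval(p,e[:,0]);e=e[abs(r)<max(.002,1.5*r.std())]
th=np.arctan(-p[0]);print("edge",p,np.degrees(th),len(e),r.std())
for a in (th,):
    ex=np.array([np.cos(a),np.sin(a)]);ey=np.array([-np.sin(a),np.cos(a)])
    U=np.c_[W[:,:2]@ex,W[:,:2]@ey,W[:,2]]
    def ext(lo,hi,x0,x1,y0,y1,n):
        s=U[(U[:,2]>lo)&(U[:,2]<hi)&(U[:,0]>x0)&(U[:,0]<x1)&(U[:,1]>y0)&(U[:,1]<y1)]
        print(n,len(s),np.percentile(s,[1,50,99],axis=0).round(4).tolist())
    xe=np.percentile(U[(U[:,2]>.026)&(U[:,2]<.036)&(U[:,1]>-.3)][:,0],99.0);print("xedge",xe)
    ext(.09,.1,.4,.7,.05,.25,"fixedtop")
    ext(.062,.078,.4,.7,.05,.25,"worktop")
    ext(.026,.036,.4,.7,-.3,.25,"bed")
    ext(.092,.106,.4,.7,-.1,0.05,"mjtop")
    ext(.112,.13,.4,.51,-.3,0.05,"paddle")
    ext(.112,.13,.51,.6,-.14,0.05,"lever")
    ext(.06,.16,.4,.7,-.18-.1,-.13,"bar")
    x=U[(U[:,2]>.112)&(U[:,2]<.13)&(U[:,1]>-.15)&(U[:,1]<0)]
    for t in np.arange(.42,.6,.01):
        s=x[abs(x[:,0]-t)<.005]
        if len(s): print(round(t,3),s[:,1].min().round(3),s[:,1].max().round(3),s[:,2].mean().round(3))
    print("ex",ex,"ey",ey)
```

```text
edge [-0.16497141  0.63321721] 9.367790338530568 51 0.0005726466652323464
xedge 0.6250169705624513Traceback (most recent call last):
  File "<stdin>", line 22, in <module>
  File "<stdin>", line 20, in ext
    return _quantile_unchecked(
        a, q, axis, out, overwrite_input, method, keepdims, weights)
    return _ureduce(a,
                    func=_quantile_ureduce_func,
    ...<5 lines>...
                    overwrite_input=overwrite_input,
                    method=method)
    r = func(a, **kwargs)
    result = _quantile(arr,
                       quantiles=q,
    ...<2 lines>...
                       out=out,
                       weights=wgt)
    slices_having_nans = np.isnan(arr[-1, ...])
                                  ~~~^^^^^^^^^
IndexError: index -1 is out of bounds for axis 0 with size 0
```

Run:
```python
from h import *
d=np.load("scene0.npy");P=cloud("scene",d);W=P[d>0]
W=W[(W[:,0]>.4)&(W[:,0]<.75)&(W[:,1]>-.33)&(W[:,1]<.1)&(W[:,2]<.2)]
a=np.radians(9.37)
ex=np.array([np.cos(a),np.sin(a)]);ey=np.array([-np.sin(a),np.cos(a)])
U=np.c_[W[:,:2]@ex,W[:,:2]@ey,W[:,2]]
def prof(lo,hi,x0,x1,n):
    s=U[(U[:,2]>lo)&(U[:,2]<hi)&(U[:,0]>x0)&(U[:,0]<x1)]
    h,b=np.histogram(s[:,1],np.arange(-.42,.06,.004));print(n,[(round(float(b[i]),3),int(h[i])) for i in range(len(h)) if h[i]>3])
prof(.09,.1,.5,.65,"fixed/mov top");prof(.064,.078,.53,.62,"work");prof(.112,.135,.42,.5,"paddle")
s=U[(U[:,2]>.112)&(U[:,2]<.13)&(U[:,1]>-.28)&(U[:,1]<-.1)]
for t in np.arange(.42,.65,.01):
    q=s[abs(s[:,0]-t)<.005]
    if len(q)>2: print(round(t,3),np.percentile(q[:,1],[2,98]).round(3),q[:,2].mean().round(3),len(q))
s=U[(U[:,2]>.05)&(U[:,2]<.2)&(U[:,1]>-.34)&(U[:,1]<-.23)]
print("bar")
for t in np.arange(.42,.65,.01):
    q=s[abs(s[:,0]-t)<.005]
    if len(q)>2: print(round(t,3),np.percentile(q[:,1],[2,50,98]).round(3),q[:,2].max().round(3),len(q))
s=U[(U[:,2]>.09)&(U[:,2]<.1)&(U[:,1]>-.08)];print("fixed x",np.percentile(s[:,0],[1,99]))
s=U[(U[:,2]>.026)&(U[:,2]<.036)&(U[:,0]>.5)&(U[:,0]<.64)];print("bed y",np.percentile(s[:,1],[.5,99.5]),"x",np.percentile(s[:,0],[.5,99.5]))
```

```text
fixed/mov top [(-0.316, 8), (-0.312, 8), (-0.308, 10), (-0.304, 17), (-0.3, 17), (-0.296, 20), (-0.292, 17), (-0.288, 37), (-0.284, 23), (-0.28, 7), (-0.276, 10), (-0.272, 6), (-0.268, 7), (-0.264, 15), (-0.26, 6), (-0.244, 12), (-0.24, 13), (-0.236, 10), (-0.232, 11), (-0.228, 12), (-0.224, 35), (-0.22, 30), (-0.216, 40), (-0.212, 54), (-0.208, 81), (-0.204, 182), (-0.2, 24), (-0.196, 18), (-0.192, 58), (-0.188, 78), (-0.184, 91), (-0.18, 71), (-0.06, 28), (-0.056, 112), (-0.052, 99), (-0.048, 91), (-0.044, 110), (-0.04, 98), (-0.036, 98), (-0.032, 104), (-0.028, 108), (-0.024, 113), (-0.02, 155), (-0.016, 4)]
work [(-0.304, 11), (-0.3, 17), (-0.296, 34), (-0.292, 10), (-0.288, 8), (-0.24, 7), (-0.236, 7), (-0.232, 7), (-0.228, 5), (-0.224, 7), (-0.22, 5), (-0.216, 5), (-0.212, 7), (-0.208, 10), (-0.204, 15), (-0.192, 4), (-0.188, 6), (-0.184, 48), (-0.18, 143), (-0.1, 25), (-0.096, 81), (-0.092, 82), (-0.088, 91), (-0.084, 138), (-0.08, 4), (-0.076, 8), (-0.072, 30), (-0.068, 24), (-0.064, 28), (-0.06, 38), (-0.056, 9), (-0.052, 8), (-0.048, 8), (-0.044, 7), (-0.04, 10), (-0.036, 1
[... 773 characters left out ...]
-0.212] 0.116 37
bar
0.45 [-0.253 -0.241 -0.231] 0.124 34
0.46 [-0.253 -0.242 -0.231] 0.124 41
0.47 [-0.252 -0.241 -0.231] 0.124 34
0.48 [-0.242 -0.233 -0.23 ] 0.123 14
0.49 [-0.304 -0.295 -0.23 ] 0.139 38
0.5 [-0.304 -0.296 -0.231] 0.136 53
0.51 [-0.302 -0.297 -0.231] 0.129 48
0.52 [-0.303 -0.296 -0.231] 0.121 47
0.53 [-0.305 -0.295 -0.232] 0.118 50
0.54 [-0.309 -0.286 -0.231] 0.119 64
0.55 [-0.312 -0.285 -0.231] 0.118 113
0.56 [-0.313 -0.287 -0.232] 0.119 168
0.57 [-0.307 -0.294 -0.231] 0.118 65
0.58 [-0.305 -0.295 -0.231] 0.119 50
0.59 [-0.245 -0.236 -0.23 ] 0.118 31
0.6 [-0.244 -0.237 -0.23 ] 0.1 81
fixed x [0.50157255 0.59947564]
bed y [-0.40891204 -0.01155908] x [0.50719062 0.62531879]
```

Run:
```python
from h import *
for cam in ("scene","side"):
    if cam=="side": d=np.load("side0.npy")
    else: d=np.load("scene0.npy")
    P=cloud(cam,d);W=P[d>0]
    a=np.radians(9.37)
    ex=np.array([np.cos(a),np.sin(a)]);ey=np.array([-np.sin(a),np.cos(a)])
    U=np.c_[W[:,:2]@ex,W[:,:2]@ey,W[:,2]]
    def b(n,z0,z1,x0,x1,y0,y1):
        s=U[(U[:,2]>z0)&(U[:,2]<z1)&(U[:,0]>x0)&(U[:,0]<x1)&(U[:,1]>y0)&(U[:,1]<y1)]
        if len(s):print(cam,n,len(s),np.percentile(s,[1,50,99],axis=0).round(4).tolist())
    b("paddle",.112,.13,.38,.49,-.26,-.18)
    b("plate top",.092,.106,.45,.65,-.197,-.17)
    b("fixed",.09,.1,.45,.65,-.07,-.01)
    b("work",.062,.08,.45,.65,-.11,-.08)
    b("hub",.06,.115,.53,.58,-.34,-.28)
    b("barlong",.116,.17,.40,.53,-.32,-.27)
    b("bedgap",.02,.04,.45,.65,-.15,-.11)
    b("bedleft",.02,.04,.6,.65,-.45,-.0)
```

```text
scene paddle 510 [[0.4454, -0.2524, 0.1124], [0.4669, -0.2136, 0.1208], [0.4886, -0.1909, 0.1234]]
scene plate top 241 [[0.5018, -0.1946, 0.092], [0.5541, -0.1845, 0.0935], [0.5993, -0.1773, 0.0964]]
scene fixed 1123 [[0.5016, -0.0568, 0.0907], [0.5528, -0.0352, 0.0952], [0.5995, -0.0167, 0.0977]]
scene work 574 [[0.4989, -0.0975, 0.0624], [0.564, -0.0868, 0.0701], [0.6175, -0.0806, 0.0729]]
scene hub 367 [[0.5304, -0.3137, 0.0639], [0.5585, -0.2944, 0.0944], [0.579, -0.2812, 0.1057]]
scene barlong 115 [[0.4877, -0.305, 0.1162], [0.5012, -0.297, 0.1266], [0.5185, -0.2923, 0.139]]
scene bedgap 622 [[0.508, -0.1497, 0.0223], [0.5886, -0.1377, 0.0309], [0.6253, -0.1112, 0.0351]]
scene bedleft 2091 [[0.6003, -0.4129, 0.0208], [0.6168, -0.1736, 0.0303], [0.6496, -0.0122, 0.0385]]
side paddle 288 [[0.4418, -0.2536, 0.1122], [0.465, -0.2142, 0.1201], [0.4892, -0.1913, 0.1224]]
side plate top 93 [[0.4988, -0.1962, 0.0921], [0.5455, -0.184, 0.0931], [0.5969, -0.1776, 0.0958]]
side fixed 589 [[0.4994, -0.0582, 0.0902], [0.5482, -0.033, 0.0945], [0.5973, -0.016, 0.0969]]
side work 46 [[0.5984, -0.0975, 0.0636], [0.607, -0.086, 0.0693], [0.615, -0.0813, 0.072]]
side hub 90 [[0.5313, -0.3131, 0.0863], [0.5467, -0.2939, 0.0976], [0.5637, -0.2823, 0.1032]]
side barlong 126 [[0.4601, -0.3038, 0.1163], [0.4842, -0.2959, 0.1353], [0.5147, -0.289, 0.1536]]
side bedgap 19 [[0.6175, -0.1494, 0.0279], [0.6199, -0.1302, 0.0297], [0.6224, -0.1123, 0.0318]]
side bedleft 625 [[0.6003, -0.4326, 0.0212], [0.6134, -0.1916, 0.0299], [0.6478, -0.0113, 0.0382]]
```

Run:
```python
import cv2
c=cv2.imread("pics/side0.png")[130:280,270:420];cv2.imwrite("pics/crops0.png",cv2.resize(c,None,fx=4,fy=4,interpolation=cv2.INTER_CUBIC))
```

```text
(no output)
```

View pics/crops0.png

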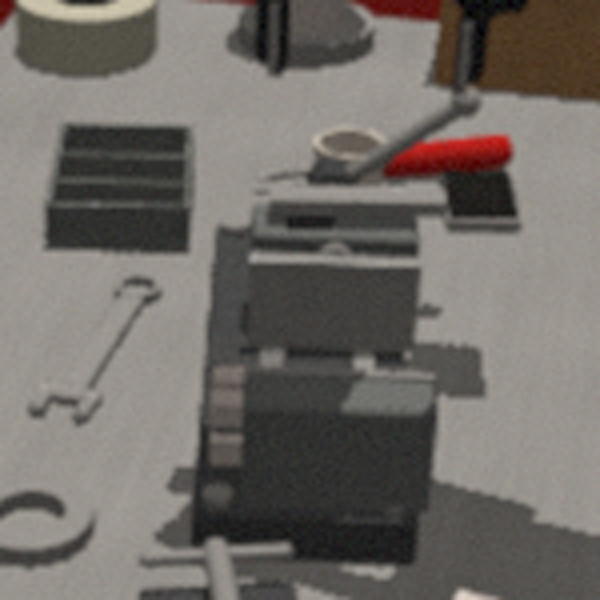

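Both cameras agree. The vise yaw is 9.4° and the jaw opening is about 0.120 m, so the jaw needs about 79 mm of travel. The paddle centre is at about (0.496, -0.143, 0.119). I'll close the fingers, turn +9.4° and go above the paddle.

```bash
python3 -m pendant '[[[-0.3,-0.8,0],0.94,0],[[-0.3,-0.8,-0.2],0.94,0],[[-0.3,-0.8,-0.5],0,0],[[-0.3,-0.8,-0.6],0,0],[[-0.3,-0.8,-0.6],0,0],[[-0.3,-0.77,-0.6],0,0],[[0,0,0],0,0],[[0,0,0],0,0],[[0,0,0],0,0]]' 30
python3 - <<'E'
from h import *
s=env.observe();print(s["position"],s["tool_rot"].round(3).tolist(),s["ft_force"],s["grip_width"])
im,d=env.get_image("wrist");cv2.imwrite("pics/wr1.png",im[:,:,::-1])
im,d=env.get_image("scene");cv2.imwrite("pics/sc1.png",im[:,:,::-1])
E
```

```text
time_s: 0.85
position: [0.4963, -0.1428, 0.1567]
tool_rot: [[0.163, 0.0, 0.987], [-0.987, 0.0, 0.163], [0.0, -1.0, 0.001]]
ft_force: [-0.3, 0.6, 0.2]
grip_width: 0.0002
[ 0.49634199 -0.1427754   0.15672115] [[0.163, 0.0, 0.987], [-0.987, 0.0, 0.163], [0.0, -1.0, 0.001]] [-0.27942499  0.63251018  0.18265702] 0.0001850033464600132
```

View pics/sc1.png

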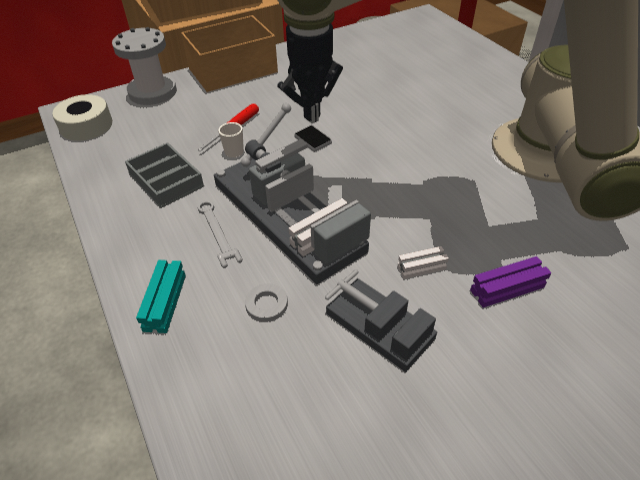

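View pics/wr1.png

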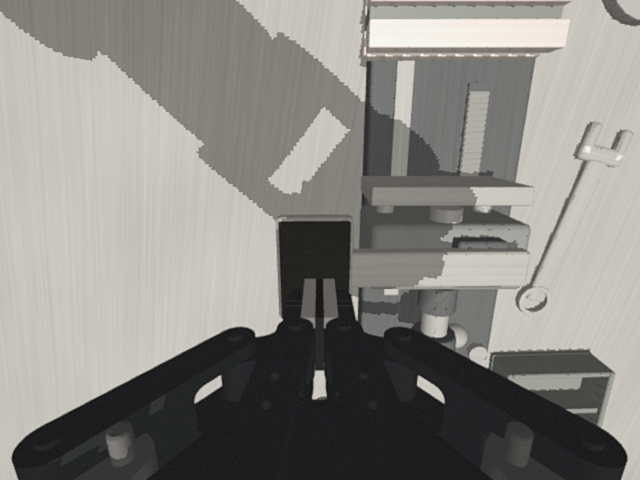

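The scene view shows the tips at (313,118) just above the paddle at (313,137). In the wrist view they are centred across the paddle (280–350). Now down to contact.

```bash
python3 -m pendant '[[[0,0,-0.5],0,0],[[0,0,-0.5],0,0],[[0,0,-0.2],0,0],[[0,0,-0.1],0,0],[[0,0,0],0,0]]'; python3 -m pendant '[[[0,0,-0.1],0,0],[[0,0,-0.1],0,0],[[0,0,0],0,0]]';python3 -m pendant '[[[0,0,-0.1],0,0],[[0,0,-0.1],0,0],[[0,0,0],0,0]]'
```

```text
time_s: 1.37
position: [0.496, -0.1425, 0.1176]
tool_rot: [[0.164, -0.0, 0.986], [-0.986, 0.0, 0.164], [-0.0, -1.0, -0.0]]
ft_force: [-1.7, 2.0, 3.7]
grip_width: 0.0
time_s: 1.62
position: [0.4962, -0.1431, 0.1122]
tool_rot: [[0.164, 0.001, 0.987], [-0.987, -0.001, 0.164], [0.001, -1.0, 0.001]]
ft_force: [-2.3, 0.6, 5.9]
grip_width: 0.0002
time_s: 1.87
position: [0.4964, -0.1432, 0.1064]
tool_rot: [[0.164, 0.002, 0.987], [-0.987, -0.001, 0.164], [0.001, -1.0, 0.001]]
ft_force: [-2.0, 0.0, 7.8]
grip_width: 0.0001
```

Contact is made and the lever is about 12.6 mm down. I'll press 2 mm more and then slide along the vise's +y.

```bash
python3 -m pendant '[[[0,0,-0.07],0,0],[[0,0,0],0,0],[[-0.02,0.13,0],0,0],[[-0.043,0.263,0],0,0],[[-0.043,0.263,0],0,0],[[-0.043,0.263,0],0,0],[[0,0,0],0,0]]'
python3 - <<'E'
from h import *
im,d=env.get_image("scene");cv2.imwrite("pics/sc2.png",cv2.resize(im[80:290,190:400,::-1],None,fx=2.8,fy=2.8,interpolation=cv2.INTER_CUBIC))
E
```

```text
time_s: 2.45
position: [0.4919, -0.1146, 0.1048]
tool_rot: [[0.164, 0.002, 0.986], [-0.986, -0.001, 0.164], [0.001, -1.0, 0.002]]
ft_force: [-3.1, 1.3, 8.3]
grip_width: -0.0001
```

View pics/sc2.png

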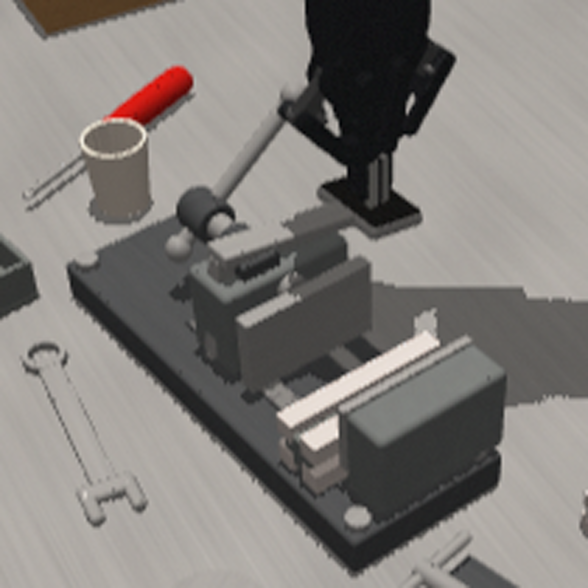

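The jaw is travelling with the paddle: the plate, at crop (305,320), is closing on the offcut at (365,390). About 50 mm remain.

```bash
python3 -m pendant '[[[-0.041,0.247,0],0,0],[[-0.041,0.247,0],0,0],[[-0.041,0.247,0],0,0],[[-0.041,0.247,0],0,0],[[-0.041,0.247,0],0,0],[[0,0,0],0,0]]'; python3 -m pendant '[[[-0.016,0.1,0],0,0],[[-0.016,0.1,0],0,0],[[0,0,0],0,0]]'
python3 - <<'E'
from h import *
s=env.observe();print(s["ft_force"])
im,d=env.get_image("scene");cv2.imwrite("pics/sc3.png",cv2.resize(im[80:290,190:400,::-1],None,fx=2.8,fy=2.8,interpolation=cv2.INTER_CUBIC))
P=cloud("scene",d);W=P[d>0];a=np.radians(9.37)
ex=np.array([np.cos(a),np.sin(a)]);ey=np.array([-np.sin(a),np.cos(a)])
U=np.c_[W[:,:2]@ex,W[:,:2]@ey,W[:,2]]
s=U[(U[:,2]>.05)&(U[:,2]<.125)&(U[:,0]>.56)&(U[:,0]<.6)&(U[:,1]>-.25)&(U[:,1]<-.0)]
for y in np.arange(-.2,-.05,.005):
    q=s[abs(s[:,1]-y)<.0025]
    if len(q):print(y.round(4),len(q),q[:,2].max().round(3),q[:,2].min().round(3))
E
```

```text
time_s: 3.0
position: [0.486, -0.0776, 0.1048]
tool_rot: [[0.164, 0.003, 0.986], [-0.986, -0.001, 0.164], [0.001, -1.0, 0.003]]
ft_force: [-2.4, 0.7, 7.9]
grip_width: 0.0004
time_s: 3.25
position: [0.4851, -0.0723, 0.1048]
tool_rot: [[0.164, 0.003, 0.986], [-0.986, -0.001, 0.164], [0.002, -1.0, 0.003]]
ft_force: [-2.7, -0.3, 7.7]
grip_width: 0.0001
[-2.70492026 -0.2799014   7.71933419]
-0.195 2 0.093 0.09
-0.175 9 0.099 0.05
-0.17 39 0.101 0.053
-0.165 42 0.12 0.052
-0.16 69 0.121 0.054
-0.155 75 0.123 0.054
-0.15 96 0.123 0.05
-0.145 133 0.123 0.053
-0.14 134 0.121 0.052
-0.135 116 0.105 0.05
-0.13 160 0.102 0.052
-0.12 34 0.095 0.052
-0.115 62 0.097 0.051
-0.11 317 0.095 0.055
-0.105 19 0.095 0.059
-0.1 3 0.07 0.069
-0.095 39 0.073 0.068
-0.09 46 0.073 0.069
-0.085 66 0.073 0.061
-0.08 49 0.072 0.061
-0.075 1 0.07 0.07
-0.07 12 0.073 0.07
-0.065 7 0.072 0.069
-0.06 7 0.094 0.058
-0.055 70 0.097 0.05
-0.05 80 0.098 0.05
```

View pics/sc3.png

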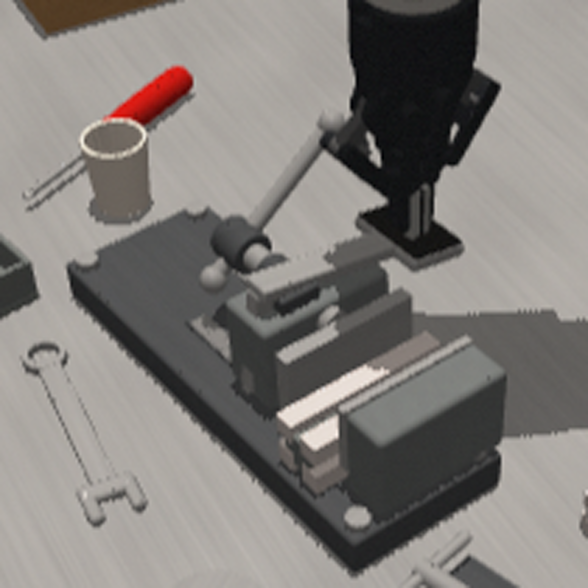

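The gap is now about 8 mm. I'll go on in small steps and watch the force along the slide.

```bash
python3 -m pendant '[[[-0.01,0.066,0],0,0],[[-0.01,0.066,0],0,0],[[-0.01,0.066,0],0,0],[[0,0,0],0,0]]'|egrep 'pos|ft'; python3 -m pendant '[[[-0.01,0.066,0],0,0],[[0,0,0],0,0]]'|egrep 'pos|ft';python3 -m pendant '[[[-0.01,0.066,0],0,0],[[0,0,0],0,0]]'|egrep 'pos|ft'
```

```text
position: [0.4842, -0.0666, 0.1048]
ft_force: [-2.3, -0.0, 7.9]
position: [0.4839, -0.0647, 0.1048]
ft_force: [-2.9, 0.3, 7.2]
position: [0.4836, -0.0627, 0.1048]
ft_force: [-3.3, -0.4, 8.5]
```

```bash
python3 -m pendant '[[[-0.01,0.066,0],0,0],[[0,0,0],0,0]]'|egrep 'pos|ft'; python3 -m pendant '[[[-0.01,0.066,0],0,0],[[0,0,0],0,0]]'|egrep 'pos|ft'
python3 - <<'E'
from h import *
im,d=env.get_image("scene");cv2.imwrite("pics/sc4.png",cv2.resize(im[80:290,190:400,::-1],None,fx=2.8,fy=2.8,interpolation=cv2.INTER_CUBIC))
P=cloud("scene",d);W=P[d>0];a=np.radians(9.37)
ex=np.array([np.cos(a),np.sin(a)]);ey=np.array([-np.sin(a),np.cos(a)])
U=np.c_[W[:,:2]@ex,W[:,:2]@ey,W[:,2]]
s=U[(U[:,2]>.112)&(U[:,0]>.54)&(U[:,0]<.59)&(U[:,1]>-.25)&(U[:,1]<-.1)&(U[:,2]<.13)]
print("lever y",np.percentile(s[:,1],[2,98]))
s=U[(U[:,2]>.078)&(U[:,2]<.1)&(U[:,0]>.51)&(U[:,0]<.595)&(U[:,1]>-.13)&(U[:,1]<-.075)]
print("plate",np.percentile(s[:,1],[50,90,98,99.5]))
E
```

```text
position: [0.4833, -0.0608, 0.1047]
ft_force: [-2.8, -1.2, 7.1]
position: [0.483, -0.0592, 0.1048]
ft_force: [-2.9, -3.4, 8.4]
lever y [-0.15092613 -0.1278125 ]
plate [-0.10674553 -0.09683383 -0.09578883 -0.09521781]
```

View pics/sc4.png

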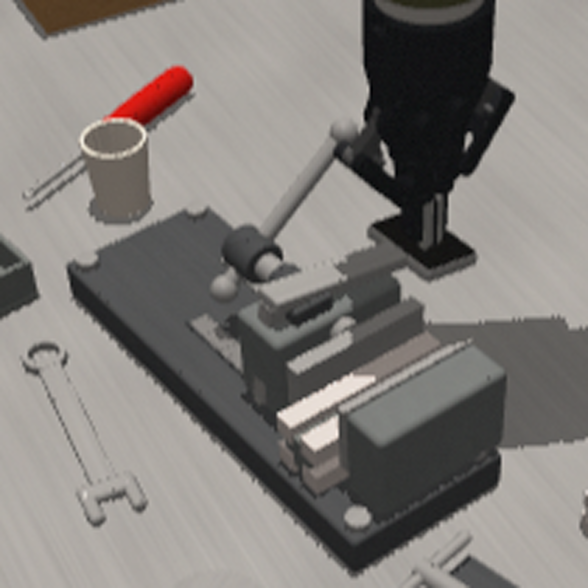

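A resisting force along the slide has appeared (-3.4 N), so the jaw has met the offcut. I'll go a little further to seat it, then lift straight up.

```bash
python3 -m pendant '[[[-0.008,0.05,0],0,0],[[0,0,0],0,0]]'|egrep 'pos|ft'; python3 -m pendant '[[[-0.008,0.05,0],0,0],[[0,0,0],0,0]]'|egrep 'pos|ft'
```

```text
position: [0.4831, -0.058, 0.1049]
ft_force: [-3.3, -4.3, 8.5]
position: [0.4831, -0.0567, 0.105]
ft_force: [-2.4, -5.1, 8.4]
```

```bash
python3 -m pendant '[[[0,0,0.3],0,0],[[0,0,0.5],0,0],[[0,0,0.8],0,0],[[0,0,0.8],0,0],[[0,0,0],0,0]]'|egrep 'pos|ft|time'
python3 - <<'E'
from h import *
s=env.observe();print(s["ft_force"])
for cam in("scene","side"):
    im,d=env.get_image(cam)
    c=im[80:290,190:400,::-1] if cam=="scene" else im[130:280,270:420,::-1]
    cv2.imwrite(f"pics/{cam}5.png",cv2.resize(c,(588,588),interpolation=cv2.INTER_CUBIC))
    P=cloud(cam,d);W=P[d>0];a=np.radians(9.37)
    ex=np.array([np.cos(a),np.sin(a)]);ey=np.array([-np.sin(a),np.cos(a)])
    U=np.c_[W[:,:2]@ex,W[:,:2]@ey,W[:,2]]
    def b(n,z0,z1,x0,x1,y0,y1):
        s=U[(U[:,2]>z0)&(U[:,2]<z1)&(U[:,0]>x0)&(U[:,0]<x1)&(U[:,1]>y0)&(U[:,1]<y1)]
        if len(s):print(cam,n,len(s),np.percentile(s,[2,50,98],axis=0).round(4).tolist())
    b("lever",.112,.13,.51,.59,-.25,-.1);b("paddle",.09,.13,.44,.489,-.19,-.1);b("plate",.08,.1,.51,.595,-.12,-.075)
    b("work",.062,.077,.5,.65,-.1,-.08);b("bar",.1,.17,.46,.52,-.25,-.19)
E
```

```text
time_s: 5.1
position: [0.4839, -0.0561, 0.1801]
ft_force: [-0.6, 0.3, 0.5]
[-0.59351189  0.30144041  0.46791648]
scene lever 505 [[0.5112, -0.2166, 0.1124], [0.5473, -0.1385, 0.1172], [0.5892, -0.128, 0.12]]
scene paddle 639 [[0.4461, -0.1684, 0.1111], [0.4689, -0.1334, 0.1198], [0.4875, -0.1081, 0.1222]]
scene plate 728 [[0.5114, -0.1195, 0.081], [0.5544, -0.105, 0.0923], [0.5932, -0.0957, 0.099]]
scene work 681 [[0.5033, -0.0985, 0.0634], [0.5629, -0.089, 0.0705], [0.6168, -0.0805, 0.0761]]
scene bar 265 [[0.4659, -0.2198, 0.1114], [0.4901, -0.2124, 0.1355], [0.5181, -0.2074, 0.1552]]
side lever 235 [[0.5111, -0.2135, 0.1126], [0.5451, -0.1357, 0.1165], [0.5863, -0.1273, 0.1189]]
side paddle 351 [[0.4432, -0.1685, 0.1095], [0.4651, -0.1296, 0.119], [0.487, -0.1073, 0.1214]]
side plate 432 [[0.5119, -0.1197, 0.0807], [0.5533, -0.1006, 0.0913], [0.5931, -0.0951, 0.0984]]
side work 139 [[0.504, -0.0999, 0.0648], [0.5746, -0.0966, 0.0724], [0.6138, -0.0814, 0.0768]]
side bar 149 [[0.4663, -0.2177, 0.1047], [0.4914, -0.212, 0.13], [0.5181, -0.2067, 0.1527]]
```

View pics/scene5.png

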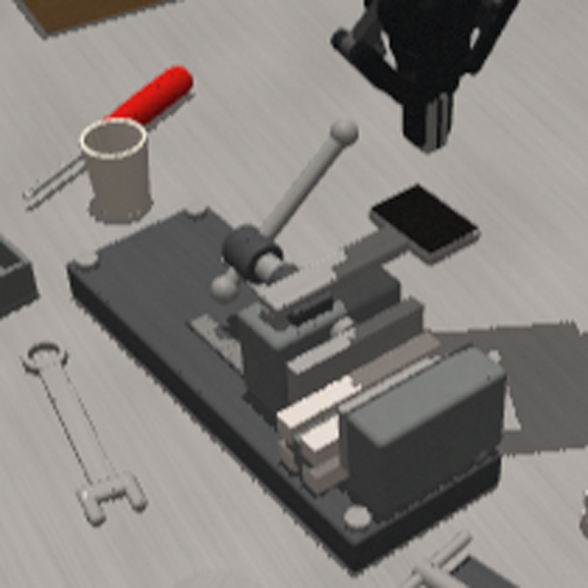

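View pics/side5.png

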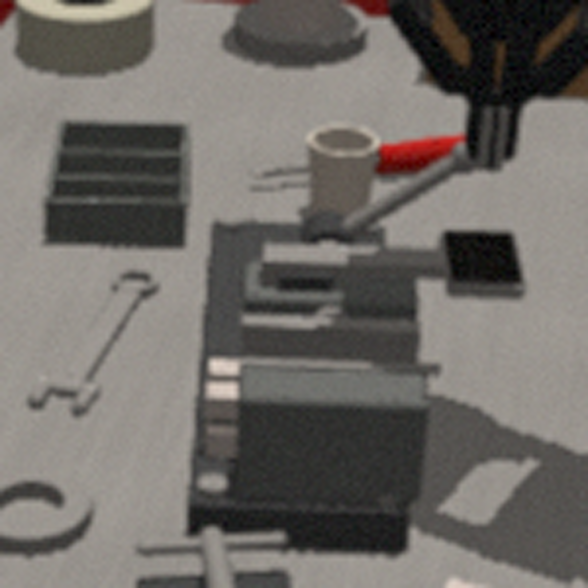

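The paddle is back up (z about 0.120), the plate touches the offcut and the jaw stays put. Next I'll measure the gripper's own profile for clearance at the bar hub.

Run:
```python
from h import *
s=env.observe();p=s["position"];R=s["tool_rot"]
for cam in("scene","side"):
    im,d=env.get_image(cam);P=cloud(cam,d);T=(P[d>0]-p)@R
    T=T[(abs(T[:,0])<.06)&(abs(T[:,2])<.075)&(T[:,1]<.01)&(T[:,1]>-.14)]
    for h in np.arange(0,.13,.01):
        q=T[(-T[:,1]>=h-.005)&(-T[:,1]<h+.005)]
        if len(q):print(cam,h.round(3),"z",q[:,2].min().round(3),q[:,2].max().round(3),"x",q[:,0].min().round(3),q[:,0].max().round(3))
```

```text
scene 0.0 z -0.004 0.008 x -0.011 0.002
scene 0.01 z -0.012 0.015 x -0.013 0.006
scene 0.02 z -0.011 0.016 x -0.014 0.006
scene 0.03 z -0.014 0.015 x -0.014 0.005
scene 0.04 z -0.012 0.028 x -0.014 -0.003
scene 0.05 z -0.034 0.037 x -0.016 0.012
scene 0.06 z -0.042 0.045 x -0.017 0.015
scene 0.07 z -0.048 0.053 x -0.02 0.016
scene 0.08 z -0.058 0.06 x -0.019 0.005
scene 0.09 z -0.06 0.063 x -0.021 0.013
scene 0.1 z -0.054 0.061 x -0.022 0.009
scene 0.11 z -0.039 0.045 x -0.022 0.007
scene 0.12 z 0.01 0.042 x -0.014 0.008
side 0.0 z -0.009 0.006 x -0.012 -0.004
side 0.01 z -0.014 0.013 x -0.014 0.009
side 0.02 z -0.014 0.012 x -0.017 -0.003
side 0.03 z -0.014 0.013 x -0.015 0.004
side 0.04 z -0.027 0.019 x -0.015 0.005
side 0.05 z -0.038 0.034 x -0.017 0.012
side 0.06 z -0.044 0.043 x -0.018 0.013
side 0.07 z -0.054 0.05 x -0.02 0.012
side 0.08 z -0.06 0.059 x -0.02 0.011
side 0.09 z -0.061 0.061 x -0.023 0.012
side 0.1 z -0.054 0.052 x -0.023 0.006
side 0.11 z -0.041 0.041 x -0.023 0.007
side 0.12 z -0.038 0.038 x -0.022 0.004
```

At the bottom of the stroke the knuckles clear the hub by about 12 mm, so this orientation works. Now over the bar (x = 0.516, y = -0.131).

```bash
python3 -m pendant '[[[0.267,-0.627,0],0,0],[[0.267,-0.627,0],0,0],[[0.267,-0.627,0],0,0],[[0.267,-0.627,0],0,0],[[0,0,-0.5],0,0],[[0,0,0],0,0]]'
python3 - <<'E'
from h import *
s=env.observe();print(s["ft_force"])
for cam in("scene","wrist"):
    im,d=env.get_image(cam)
    c=im[80:290,190:400,::-1] if cam=="scene" else im[:,:,::-1]
    cv2.imwrite(f"pics/{cam}6.png",cv2.resize(c,(560,560)) if cam=="scene" else c)
E
```

```text
time_s: 5.8
position: [0.5129, -0.1311, 0.1572]
tool_rot: [[0.162, -0.005, 0.987], [-0.987, 0.003, 0.162], [-0.003, -1.0, -0.004]]
ft_force: [-0.6, 1.0, -1.0]
grip_width: -0.0003
[-0.59914338  0.99001877 -0.98282676]
```

View pics/scene6.png

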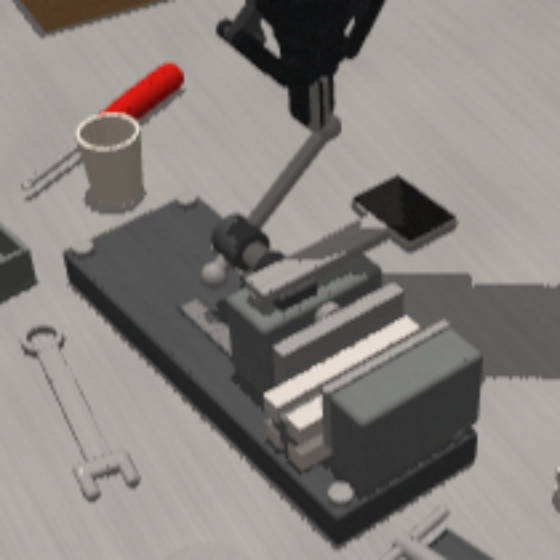

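View pics/wrist6.png

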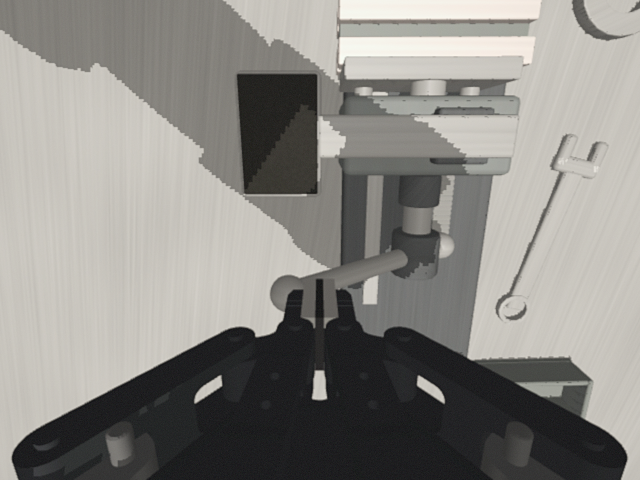

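The wrist view shows the tips at (318,288) over the rod, just inside the ball at (287,292). I'll shift 4 mm towards the hub, then push down.

```bash
python3 -m pendant '[[[0.13,0.02,0],0,0],[[0,0,-0.2],0,0],[[0,0,-0.2],0,0],[[0,0,0],0,0]]'|egrep 'pos|ft'; python3 -m pendant '[[[0,0,-0.2],0,0],[[0,0,-0.2],0,0],[[0,0,0],0,0]]'|egrep 'pos|ft'
python3 - <<'E'
from h import *
for cam in("scene","wrist"):
    im,d=env.get_image(cam)
    c=im[80:290,190:400,::-1] if cam=="scene" else im[:,:,::-1]
    cv2.imwrite(f"pics/{cam}7.png",cv2.resize(c,(560,560)) if cam=="scene" else c)
E
```

```text
position: [0.5173, -0.1297, 0.1471]
ft_force: [-0.3, 0.6, 0.4]
position: [0.5177, -0.1303, 0.1355]
ft_force: [2.0, 0.1, 1.2]
```

View pics/scene7.png

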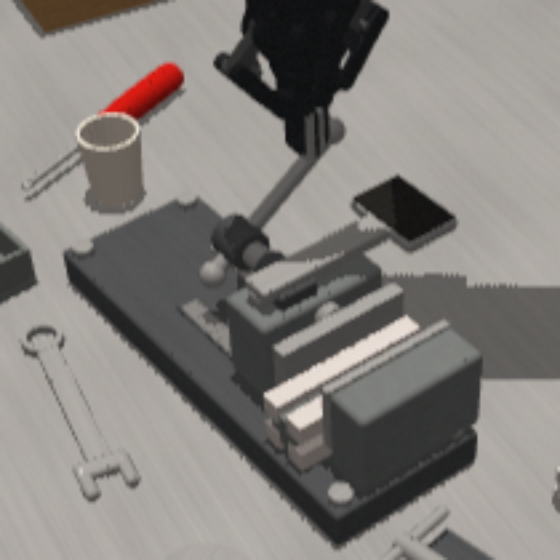

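View pics/wrist7.png

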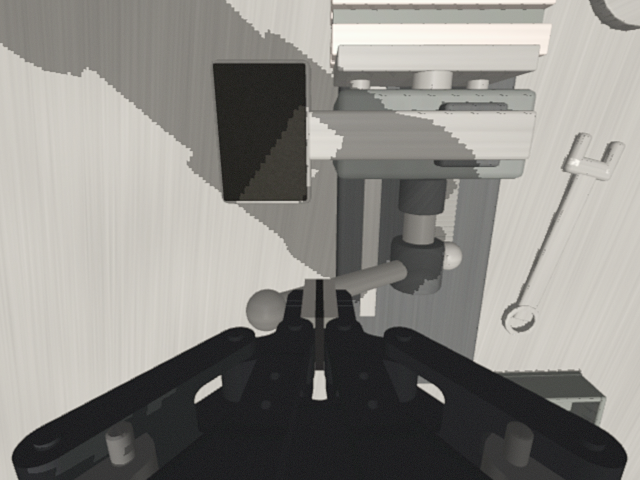

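The scene view shows the tip at (315,150) level with the rod, but the reading is only 1.2 N, so it may be beside the rod. I'll check the rod's line against the tip.

Run:
```python
from h import *
s=env.observe();p=s["position"];R=s["tool_rot"];print(p,s["ft_force"])
a=np.radians(9.37)
ex=np.array([np.cos(a),np.sin(a)]);ey=np.array([-np.sin(a),np.cos(a)])
print("tip",p[:2]@ex,p[:2]@ey)
for cam in("scene","side","wrist"):
    im,d=env.get_image(cam)
    if cam!="wrist": P=cloud(cam,d)
    else:
        cm=env.camera_model("wrist");T=cm["tool_from_camera"];K=cm["camera_matrix"]
        v,u=np.mgrid[0:480,0:640];C=np.stack([(u-K[0,2])/K[0,0]*d,(v-K[1,2])/K[1,1]*d,d],-1)
        P=(C@T[:3,:3].T+T[:3,3])@R.T+p
    W=P[d>0]
    U=np.c_[W[:,:2]@ex,W[:,:2]@ey,W[:,2]]
    for x in np.arange(.455,.545,.005):
        q=U[(abs(U[:,0]-x)<.0025)&(U[:,1]>-.235)&(U[:,1]<-.19)&(U[:,2]>.06)&(U[:,2]<.19)]
        g=q[q[:,2]<p[2]+.03]
        if len(g)>2:print(cam,round(x,3),len(g),np.percentile(g[:,1],[5,50,95]).round(4),np.percentile(g[:,2],[5,50,95]).round(4))
```

```text
[ 0.51773368 -0.13021514  0.13600449] [ 0.74730929  0.55332739 -0.30097721]
tip 0.4896256002567108 -0.21276964452780478
scene 0.46 6 [-0.2177 -0.2126 -0.2096] [0.1406 0.1453 0.1475]
scene 0.465 20 [-0.217  -0.2105 -0.2066] [0.1385 0.1466 0.1495]
scene 0.47 21 [-0.2161 -0.2101 -0.2075] [0.1358 0.145  0.1504]
scene 0.475 11 [-0.2109 -0.2096 -0.2069] [0.1346 0.14   0.1492]
scene 0.48 16 [-0.2092 -0.2057 -0.2044] [0.1404 0.1544 0.1636]
scene 0.485 28 [-0.2117 -0.2027 -0.201 ] [0.1282 0.149  0.1637]
scene 0.49 35 [-0.2125 -0.202  -0.1995] [0.1248 0.1472 0.1629]
scene 0.495 71 [-0.2181 -0.205  -0.1997] [0.1234 0.1434 0.1636]
scene 0.5 56 [-0.218  -0.2066 -0.2021] [0.1201 0.1492 0.1649]
scene 0.505 63 [-0.2185 -0.2125 -0.2046] [0.1146 0.15   0.1642]
scene 0.51 21 [-0.218  -0.2131 -0.2119] [0.1093 0.1174 0.1217]
scene 0.515 22 [-0.2179 -0.2123 -0.2092] [0.1047 0.1142 0.1192]
scene 0.52 23 [-0.2201 -0.2127 -0.2092] [0.1041 0.1106 0.1159]
scene 0.525 20 [-0.2197 -0.2128 -0.2102] [0.0973 0.1056 0.1093]
scene 0.53 23 [-0.2182 -0.2129 -0.2095] [0.0959 0.1039 0.1072]
scene 0.535 23 [-0.218  -0.210
[... 1870 characters left out ...]
495 351 [-0.2059 -0.2017 -0.2012] [0.1388 0.1538 0.1648]
wrist 0.5 473 [-0.2133 -0.2057 -0.2052] [0.1175 0.1502 0.164 ]
wrist 0.505 199 [-0.2186 -0.2125 -0.2057] [0.1124 0.1182 0.1546]
wrist 0.51 205 [-0.2199 -0.2137 -0.2106] [0.1094 0.1153 0.118 ]
wrist 0.515 198 [-0.2197 -0.2136 -0.2105] [0.106  0.1118 0.1144]
wrist 0.52 186 [-0.2198 -0.2135 -0.2105] [0.1024 0.1085 0.1113]
wrist 0.525 175 [-0.2198 -0.2136 -0.2106] [0.0992 0.1051 0.1079]
wrist 0.53 164 [-0.2194 -0.2136 -0.2104] [0.0963 0.1016 0.1042]
wrist 0.535 497 [-0.2274 -0.2103 -0.2008] [0.0831 0.0924 0.1003]
wrist 0.54 668 [-0.2272 -0.2074 -0.1924] [0.0841 0.0961 0.0984]
wrist 0.545 653 [-0.2273 -0.2079 -0.192 ] [0.0908 0.0985 0.1   ]
```

The tip (y' = -0.2128) is on the rod (y' = -0.215), and the bar has already started down, from 37° to about 34.6°. I'll keep pushing.

```bash
python3 -m pendant '[[[0.01,-0.066,-0.1],0,0],[[0,0,-0.2],0,0],[[0,0,-0.2],0,0],[[0,0,0],0,0]]'|egrep 'pos|ft'; python3 -m pendant '[[[0,0,-0.2],0,0],[[0,0,-0.2],0,0],[[0,0,-0.2],0,0],[[0,0,0],0,0]]'|egrep 'pos|ft'
```

```text
position: [0.518, -0.1326, 0.1207]
ft_force: [0.8, -0.6, 2.1]
position: [0.5179, -0.1324, 0.1028]
ft_force: [-0.1, -0.7, 1.7]
```

```bash
python3 -m pendant '[[[0,0,-0.2],0,0],[[0,0,-0.2],0,0],[[0,0,-0.15],0,0],[[0,0,0],0,0]]'|egrep 'pos|ft'
python3 - <<'E'
from h import *
for cam in("scene","wrist"):
    im,d=env.get_image(cam)
    c=im[80:290,190:400,::-1] if cam=="scene" else im[:,:,::-1]
    cv2.imwrite(f"pics/{cam}8.png",cv2.resize(c,(560,560)) if cam=="scene" else c)
E
```

```text
position: [0.5178, -0.1325, 0.0865]
ft_force: [-0.5, -0.7, 2.8]
```

View pics/scene8.png

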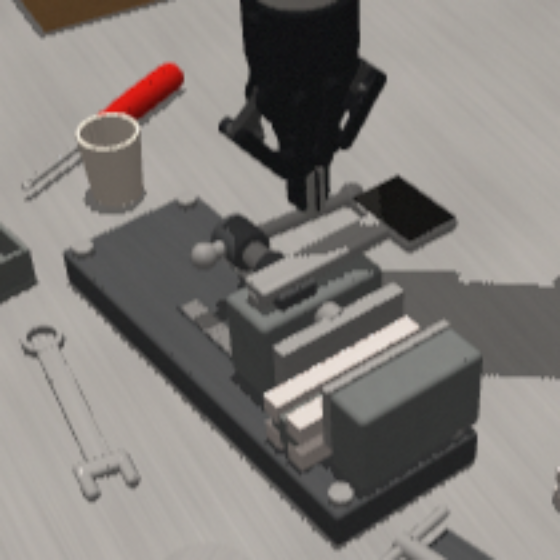

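View pics/wrist8.png

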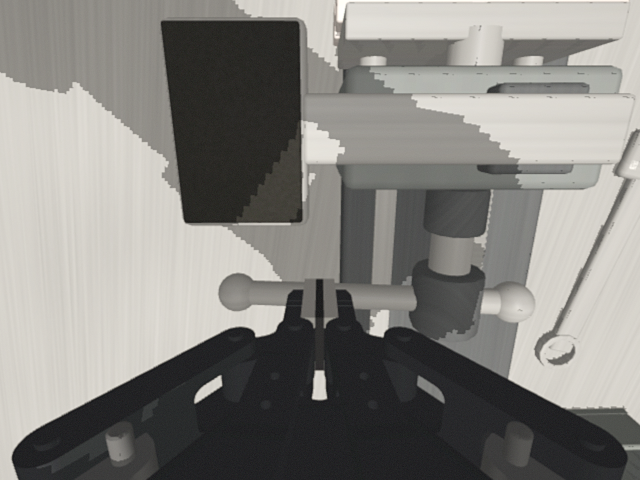

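The bar is near level, with its ball at wrist (237,292), the hub at (448,295) and the tip squarely on the rod. Continuing down in small steps.

```bash
python3 -m pendant '[[[0,0,-0.15],0,0],[[0,0,-0.15],0,0],[[0,0,0],0,0]]'|egrep 'pos|ft'; python3 -m pendant '[[[0,0,-0.12],0,0],[[0,0,0],0,0]]'|egrep 'pos|ft'; python3 -m pendant '[[[0,0,-0.1],0,0],[[0,0,0],0,0]]'|egrep 'pos|ft'
```

```text
position: [0.5184, -0.1322, 0.0778]
ft_force: [-0.1, 0.4, 3.7]
position: [0.5188, -0.1323, 0.0745]
ft_force: [0.9, 0.3, 5.1]
position: [0.519, -0.1324, 0.0717]
ft_force: [0.6, 0.5, 6.6]
```

```bash
python3 -m pendant '[[[0,0,-0.06],0,0],[[0,0,0],0,0]]'|egrep 'pos|ft'
python3 - <<'E'
from h import *
print(env.observe()["ft_force"])
for cam in("scene","side"):
    im,d=env.get_image(cam);c=im[80:290,190:400,::-1] if cam=="scene" else im[130:280,270:420,::-1]
    cv2.imwrite(f"pics/{cam}9.png",cv2.resize(c,(560,560)))
    P=cloud(cam,d);W=P[d>0];a=np.radians(9.37)
    ex=np.array([np.cos(a),np.sin(a)]);ey=np.array([-np.sin(a),np.cos(a)]);U=np.c_[W[:,:2]@ex,W[:,:2]@ey,W[:,2]]
    for x in list(np.arange(.44,.475,.005))+list(np.arange(.5,.54,.005)):
        q=U[(abs(U[:,0]-x)<.0025)&(U[:,1]>-.225)&(U[:,1]<-.2)&(U[:,2]>.02)&(U[:,2]<.11)]
        if len(q)>2: print(cam,x.round(3),q[:,2].max().round(4))
E
```

```text
position: [0.519, -0.1324, 0.07]
ft_force: [0.5, 0.8, 7.5]
[0.48759297 0.80571035 7.52317069]
scene 0.455 0.0595
scene 0.46 0.0594
scene 0.465 0.0576
scene 0.47 0.0603
scene 0.5 0.1043
scene 0.505 0.11
scene 0.51 0.0775
scene 0.515 0.0788
scene 0.52 0.0811
scene 0.525 0.0829
scene 0.535 0.0947
scene 0.54 0.1002
side 0.45 0.0542
side 0.455 0.055
side 0.46 0.0534
side 0.465 0.0519
side 0.47 0.0533
side 0.5 0.1063
side 0.505 0.1069
side 0.535 0.095
side 0.54 0.101
```

View pics/scene9.png

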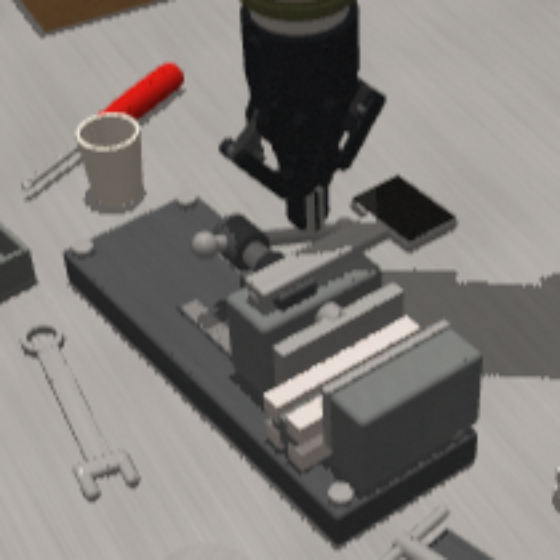

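The rod slopes about 20° below level, so a few more degrees remain. Force is 7.5 N.

```bash
python3 -m pendant '[[[0,0,-0.06],0,0],[[0,0,0],0,0]]'|egrep 'pos|ft'; python3 -m pendant '[[[0,0,-0.06],0,0],[[0,0,0],0,0]]'|egrep 'pos|ft';python3 -m pendant '[[[0,0,-0.05],0,0],[[0,0,0],0,0]]'|egrep 'pos|ft'
```

```text
position: [0.519, -0.1325, 0.0683]
ft_force: [0.7, 0.5, 7.2]
position: [0.5191, -0.1325, 0.0665]
ft_force: [0.7, -0.9, 7.1]
position: [0.5192, -0.1326, 0.0653]
ft_force: [-0.8, -0.3, 10.0]
```

```bash
python3 -m pendant '[[[0,0,-0.05],0,0],[[0,0,0],0,0]]'|egrep 'pos|ft';python3 -m pendant '[[[0,0,-0.04],0,0],[[0,0,0],0,0]]'|egrep 'pos|ft'
```

```text
position: [0.5194, -0.1327, 0.0648]
ft_force: [-1.6, 1.8, 18.6]
position: [0.5197, -0.1327, 0.0644]
ft_force: [-4.0, 2.4, 26.6]
```

It has reached the stop: force climbs to 27 N with almost no motion. I'll lift off and clear.

```bash
python3 -m pendant '[[[0,0,0.3],0,0],[[0,0,0.6],0,0],[[0,0,0.9],0,0],[[0,0,0.9],0,0],[[-0.3,0,0.9],0,0],[[-0.6,0,0.9],0,0],[[-0.6,0,0.5],0,0],[[-0.6,0,0],0,0],[[0,0,0],0,0],[[0,0,0],0,0]]'|egrep 'time|pos|ft'
python3 - <<'E'
from h import *
for cam in("scene","side"):
    im,d=env.get_image(cam);c=im[80:290,190:400,::-1] if cam=="scene" else im[130:280,270:420,::-1]
    cv2.imwrite(f"pics/{cam}10.png",cv2.resize(c,(560,560),interpolation=cv2.INTER_CUBIC))
    P=cloud(cam,d);W=P[d>0];a=np.radians(9.37)
    ex=np.array([np.cos(a),np.sin(a)]);ey=np.array([-np.sin(a),np.cos(a)]);U=np.c_[W[:,:2]@ex,W[:,:2]@ey,W[:,2]]
    r=[]
    for x in np.arange(.48,.53,.004):
        q=U[(abs(U[:,0]-x)<.002)&(U[:,1]>-.225)&(U[:,1]<-.203)&(U[:,2]>.02)&(U[:,2]<.1)]
        if len(q)>2:r.append((x,q[:,2].max()))
    r=np.array(r);print(cam,"bar angle",np.degrees(np.arctan(np.polyfit(r[:,0],r[:,1],1)[0])),r.round(3).tolist())
    def b(n,z0,z1,x0,x1,y0,y1):
        s=U[(U[:,2]>z0)&(U[:,2]<z1)&(U[:,0]>x0)&(U[:,0]<x1)&(U[:,1]>y0)&(U[:,1]<y1)]
        if len(s):print(cam,n,len(s),np.percentile(s,[2,50,98],axis=0).round(4).tolist())
    b("paddle",.09,.13,.44,.489,-.19,-.1);b("plate",.08,.1,.51,.595,-.12,-.075);b("work",.062,.08,.48,.65,-.1,-.06)
E
```

```text
time_s: 10.35
position: [0.4549, -0.1321, 0.2117]
ft_force: [0.6, -0.4, 0.5]
scene bar angle 25.290951000770967 [[0.48, 0.059], [0.484, 0.061], [0.488, 0.063], [0.492, 0.064], [0.496, 0.068], [0.5, 0.069], [0.504, 0.07], [0.508, 0.072], [0.512, 0.073], [0.516, 0.077], [0.52, 0.078], [0.524, 0.08], [0.528, 0.082]]
scene paddle 640 [[0.4457, -0.1694, 0.1111], [0.4687, -0.1341, 0.12], [0.4874, -0.1081, 0.1221]]
scene plate 726 [[0.5116, -0.1198, 0.0812], [0.5545, -0.1045, 0.0923], [0.5935, -0.0955, 0.0991]]
scene work 868 [[0.5014, -0.0985, 0.0632], [0.5692, -0.0883, 0.0706], [0.6174, -0.063, 0.0793]]
side bar angle 25.002510687580465 [[0.48, 0.059], [0.484, 0.06], [0.488, 0.062]]
side paddle 349 [[0.4432, -0.1692, 0.1099], [0.465, -0.1303, 0.1191], [0.487, -0.1072, 0.1213]]
side plate 419 [[0.5116, -0.1198, 0.0808], [0.5533, -0.1007, 0.0913], [0.593, -0.0948, 0.0982]]
side work 220 [[0.502, -0.0997, 0.0656], [0.5724, -0.0967, 0.0733], [0.6138, -0.0624, 0.0797]]
```

View pics/scene10.png

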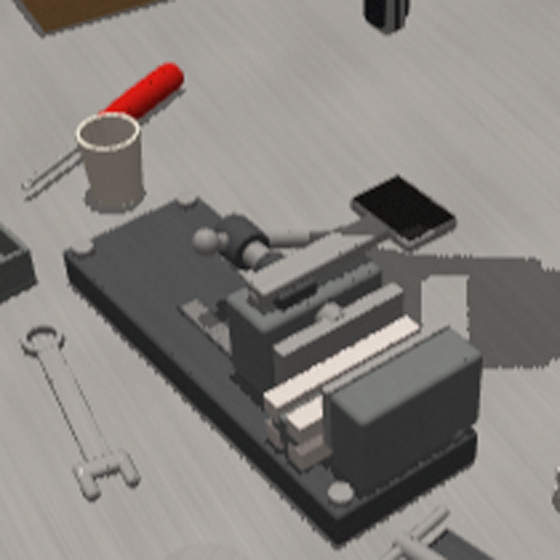

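View pics/side10.png

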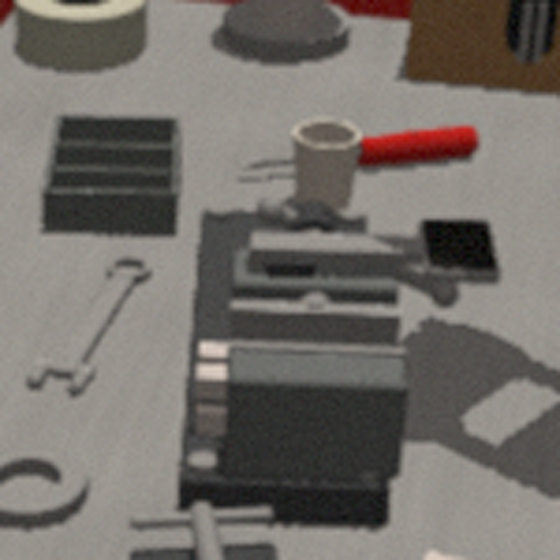

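The bar sits about 25° below level (the stop is 26°), the paddle is up, the plate is against the offcut and the hand is clear. Handing in.

```bash
python3 -c "
from rig import env
print(env.close_job())"
```

```text
the job is handed in; nothing more can be done
None
```

The offcut is gripped between the jaws and the job is handed in, at about 10.4 s of the 38 s allowed. The hand-in reported no verdict.

- **Closing the jaw:** I pressed the paddle about 14 mm down and slid the moving jaw roughly 84 mm along the vise. It met the offcut and pushed back with about 5 N along the slide. I then lifted straight up, and the lever sprang back.
- **Tightening the screw:** I pushed the bar's long end down to its stop. At the stop the force rose from about 7 N to 27 N with almost no further movement.
- **Last checks:**
  - The paddle is up at about 120 mm.
  - The bar is 25° below level, against 26° at the stop.
  - The plate is against the offcut, and the offcut has not moved measurably.
  - The hand is clear, with a wrist force of about 0.5 N.
- **What did not match exactly:** The cameras read heights 1–3 mm high. The paddle may have shifted back by up to 1 mm during tightening, which is within measurement noise. I judged the grip from the bar angle and plate contact, as I had no direct measure of the clamping force.

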